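# Put the radio microphones and belt packs back on charge at the sound desk

## Robot

A 7-joint arm with a two-finger parallel gripper is mounted at the origin on the work surface. World frame = base frame: x ahead of the robot, y to its left, z up, the work surface at z = 0. Lengths are in m, angles in rad, forces in N, time in s.
With the tool pointing down it reaches from about 0.425 to 0.875 m from the base axis. Payload 4.7 kg.
Tool frame: the origin (TCP) lies midway between the tips of the shut fingers; the grasp point (between the pads) lies 19 mm behind it; x points along the fingers, z is the direction in which the jaws open and shut, and the axes are right-handed (so a half turn about x gives the same grasp; the last joint's range is limited). The gripper opens to 87 mm and grips with 3 to 60 N. Pads are 19 mm wide; open, the fingers measure 117 mm over their backs; the gripper's body (75 mm by 190 mm) begins 51 mm behind the grasp point.
Start: joints at [1.262, 0.321, -0.07, 1.45, 0.023, 1.371, -0.057], TCP at [0.206, -0.616, 0.223] pointing down, gripper open.
Joint ranges: [-2.86, 2.86], [-0.3, 2.09], [-1.38, 1.24], [0.06, 2.45], [-1.56, 4.7], [0.09, 2.05], [-2.69, 2.69]. Speed limits (rad/s): [2.57, 2.57, 3.14, 3.14, 3.14, 3.14, 3.14].

## Interface

Orientations are given as a rotation vector (axis times angle).
In Python, from bench import ctrl gives the robot as it stands.
- The arm moves only by the shell command python3 -m pendant 'ROWS' [OPENING] [FORCE]. ROWS is JSON, a list of rows, each an object with "travel": the shift along the tool's x, y, z in m, a list of three; "twist": the turn about the tool's x in rad. In form: [{"travel": [x, y, z], "twist": twist}, ...]. A call has 1 to 10 rows; each row is the pose to reach, as a shift and turn from the pose measured when the call began, along the tool's axes at that moment; what a row does not reach only later rows make up. A row lasts 1/8 s, in which the tool goes at most 62.5 mm and 10.7 degrees, less where a joint would pass 70% of its speed; a pose out of reach is approached as far as the arm can. A call with a gripper value outside its range is refused whole. OPENING is the opening, from -1 (shut) to 1 (fully open), so that 0 is half open, set as the call begins (- or left out, the last holds). The fingers move at their own pace and stop on an object; FORCE is the grip in N (left out, the last holds). Time passes only in rows, so rows that repeat a pose let the fingers close. It gives the time, the measured TCP pose, the force and the opening at its end, in the units of the state.
- ctrl.get_state(): the state, without advancing time (a new reading comes with each control period).
- ctrl.get_image(name): name is "scene" or "top" or "wrist"; returns the picture (420x560x3 uint8, red, green, blue); there is no depth.
- ctrl.camera_model(name): a dict with "K" (3x3 intrinsics, pixels), "distortion" ([k1, k2, p1, p2, k3] as OpenCV has them; the pictures are not rectified), "rvec" (rotation vector, rad) and "tvec" (3), from world to camera coordinates, as OpenCV has them; the wrist camera has in their place "T_tool_cam" (4x4, takes a point from camera to tool coordinates, whose origin is the TCP and whose axes are the tool frame's). Camera axes: x right, y down, z forward; pixel columns grow to the right and rows downward; lengths in m; the calibration is good to about 2 mm. A picture is of the moment at which its call begins: read the wrist's pose just before it. camera_model takes no time and is no camera call.
- ctrl.close_job(): hands the job in, once; it reports no verdict.
The state is a dict: "time": time; "joint_positions": joint angles; "qd": joint speeds; "joint_torque": joint torques, N m; "position": TCP position; "tool_rot": TCP orientation; "ft_force": force on the tool from outside, world axes, zero at the start; "torque": the same for the moment, N m; "grip_width": opening from 0.0 (shut) to 1.0 (fully open).
Only numpy, scipy, OpenCV 4.12 (cv2) and the standard library are available. Lean on these libraries where they do the work, as an engineer would, in place of code of your own. Each camera call takes 0.05 s, during which the arm holds its last target.

## Task

The show is over: put the radio gear back on charge. Lay each handheld microphone in the long cradle of its own colour and each banded belt pack, window up, in the short bay of its own colour, each one flat on the floor, centred and straight between the rails or lips, and set down gently, not dropped. Leave the plain grey pack and the glass bottle where they are.

Things in the scene. Friction and masses are not known exactly. Their poses are not given: they have to be found in the camera images.
- mic_yellow_center (a point): centre of the yellow handheld microphone: lies along its own y, 165 mm long, black barrel 32 mm in diameter from -52 to +26 mm (grip it there, across), yellow six-sided collars 42 mm across flats, 48.5 mm wide, at the tail and below the steel head (at +y). The centre is on the axis, 21 mm above what it rests on; 0.26 kg. It may lie either way round in the cradle.
- pack_yellow_center (a point): centre of the black belt pack with the yellow band: a box 56 mm (its x) by 86 mm (its y) by 24 mm high, lying flat, centre 12 mm above what it rests on; grip it across its 56 mm; 0.13 kg. It may lie either way round in the bay, the face with the small window up.
- cradle_yellow_mid (a point): middle of the floor of the long cradle marked yellow: fixed grey plate 80 mm (x) by 150 mm (y), floor 4 mm above the table, yellow patch with a dark stripe along y, and four yellow rails, 12 mm above the table, at y = 38 to 74 mm either side, 68 mm apart in x; open between them for fingers. The microphone lies along y, centre over this point; its ends stick out.
- bay_yellow_mid (a point): middle of the floor of the short bay marked yellow: fixed grey plate 76 mm (x) by 122 mm (y), floor 4 mm above the table, yellow pack-sized patch with three small brass contacts, and a yellow lip 12 mm above the table across each y end, 106 mm apart; open at the sides. The pack lies with its 86 mm along y, centre over this point.
- mic_blue_center (a point): centre of the blue handheld microphone: lies along its own y, 165 mm long, black barrel 32 mm in diameter from -52 to +26 mm (grip it there, across), blue six-sided collars 42 mm across flats, 48.5 mm wide, at the tail and below the steel head (at +y). The centre is on the axis, 21 mm above what it rests on; 0.26 kg. It may lie either way round in the cradle.
- pack_blue_center (a point): centre of the black belt pack with the blue band: a box 56 mm (its x) by 86 mm (its y) by 24 mm high, lying flat, centre 12 mm above what it rests on; grip it across its 56 mm; 0.13 kg. It may lie either way round in the bay, the face with the small window up.
- cradle_blue_mid (a point): middle of the floor of the long cradle marked blue: fixed grey plate 80 mm (x) by 150 mm (y), floor 4 mm above the table, blue patch with a dark stripe along y, and four blue rails, 12 mm above the table, at y = 38 to 74 mm either side, 68 mm apart in x; open between them for fingers. The microphone lies along y, centre over this point; its ends stick out.
- bay_blue_mid (a point): middle of the floor of the short bay marked blue: fixed grey plate 76 mm (x) by 122 mm (y), floor 4 mm above the table, blue pack-sized patch with three small brass contacts, and a blue lip 12 mm above the table across each y end, 106 mm apart; open at the sides. The pack lies with its 86 mm along y, centre over this point.
- pack_grey_center (a point): centre of the plain grey belt pack without a coloured band, same size as the others (56 x 86 x 24 mm, centre 12 mm up): loose, stays where it is.
- bottle: amber glass bottle standing upright near the robot's right edge of the work area, 64 mm in diameter, 210 mm tall; origin at the centre of its underside. Loose; stays where it is.
There are look-alikes about, which are no part of the job. What is shaped like the part that bears pack_yellow_center but green or orange is not meant.

How it is judged:
By the outcome, as a careful person would: the job done as asked, in the order asked, and still so for the second after the job is handed in, with the robot touching nothing.
It also fails if it takes over 101 s, if anything falls off the work surface, if the arm or the gripper's body presses on something with over 40 N, if the wrist force passes 120 N, or if a joint passes its speed limit or range.

## Working session

There is one attempt and no reset: what is moved stays moved. The work goes in short steps, Python scripts to look and compute and a shell command to move; the robot and the scene stay as the last step left them, time stands still between calls to the robot, and variables do not carry over. Pictures are saved under pics/ and viewed, and the job is handed in when it is done.

```bash
ls; mkdir -p pics
python3 - <<'E'
from bench import ctrl
import cv2,json
s=ctrl.get_state();print(s)
for n in ["scene","top","wrist"]:
    m=ctrl.camera_model(n);print(n,m)
for n in ["scene","top"]:
    im=ctrl.get_image(n);cv2.imwrite(f"pics/{n}0.png",im[:,:,::-1])
E
```

```text
pics
{'time': 0.0, 'joint_positions': array([ 1.26209718,  0.32180229, -0.07009139,  1.45169599,  0.02262504,
        1.37079518, -0.05693317]), 'qd': array([ 0.0005069 ,  0.00012263, -0.00095023,  0.0002325 ,  0.0010995 ,
       -0.00010569, -0.00031672]), 'joint_torque': array([-6.39753507e-04, -4.91274047e+01, -4.04133741e-01, -3.12528992e+01,
       -6.39001513e-02,  4.35206573e-02,  1.69535642e-04]), 'position': array([ 0.2059635 , -0.6159118 ,  0.22146449]), 'tool_rot': array([ 0.96926733,  1.34646049, -0.96758226]), 'ft_force': array([-0.10034813,  0.14243536, -0.36677844]), 'torque': array([-0.0240071 ,  0.0566502 ,  0.00078157]), 'grip_width': 1.0004734239448643}
scene {'K': array([[457.38783482,   0.        , 279.25184112],
       [  0.        , 457.38783482, 209.1378345 ],
       [  0.        ,   0.        ,   1.        ]]), 'distortion': array([-0.11099701,  0.        ,  0.        ,  0.        ,  0.        ]), 'rvec': array([ 1.944294  ,  1.5408262 , -0.62178295]), 'tvec': array([-0.0050263 , -0.32345382,  1.67304883])}
top {'K': array([[384.41428358,   0.        , 278.78
[... 218 characters left out ...]
.15051343, -2.1846355 ,  0.07615033]), 'tvec': array([-0.06383734,  0.5015214 ,  1.21070395])}
wrist {'K': array([[293.16614931,   0.        , 281.46859134],
       [  0.        , 293.16614931, 213.40746983],
       [  0.        ,   0.        ,   1.        ]]), 'distortion': array([0.01156618, 0.        , 0.        , 0.        , 0.        ]), 'T_tool_cam': array([[-1.40270118e-03, -2.68764515e-01,  9.63204894e-01,
        -1.62259176e-01],
       [ 1.32605290e-04, -9.63205883e-01, -2.68764598e-01,
         7.39101309e-02],
       [ 9.99999007e-01, -2.49270354e-04,  1.38672962e-03,
         8.96609236e-04],
       [ 0.00000000e+00,  0.00000000e+00,  0.00000000e+00,
         1.00000000e+00]])}
```

View pics/scene0.png

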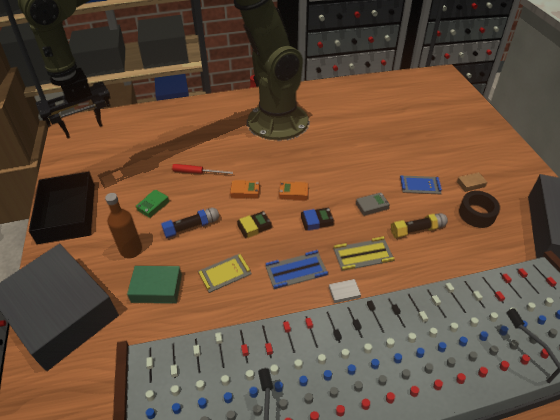

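View pics/top0.png

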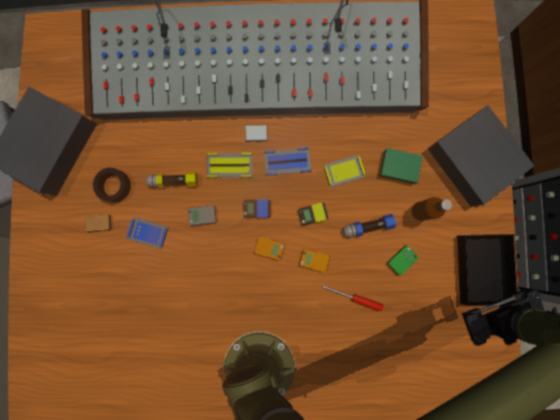

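```bash
cat > h.py <<'E'
import numpy as np,cv2
from bench import ctrl
def cam(n,st=None):
    m=ctrl.camera_model(n);K=m["K"];d=m["distortion"]
    if n!="wrist":
        R=cv2.Rodrigues(m["rvec"])[0];t=m["tvec"]
    else:
        T=np.eye(4);T[:3,:3]=cv2.Rodrigues(st["tool_rot"])[0];T[:3,3]=st["position"]
        C=np.linalg.inv(T@m["T_tool_cam"]);R=C[:3,:3];t=C[:3,3]
    return K,d,R,t
def p2w(c,uv,z):
    K,d,R,t=c;uv=np.array(uv,float).reshape(-1,1,2)
    n=cv2.undistortPoints(uv,K,d).reshape(-1,2)
    r=np.c_[n,np.ones(len(n))]@R;o=-R.T@t
    return o+r*((z-o[2])/r[:,2])[:,None]
def w2p(c,P):
    K,d,R,t=c
    return cv2.projectPoints(np.array(P,float).reshape(-1,1,3),cv2.Rodrigues(R)[0],t,K,d)[0].reshape(-1,2)
def ortho(c,im,x0,x1,y0,y1,z,s):
    # rows: x decreasing from x1, cols: y decreasing from y1 ; s px per m
    H=int((x1-x0)*s);W=int((y1-y0)*s)
    xs=x1-(np.arange(H)+.5)/s;ys=y1-(np.arange(W)+.5)/s
    X,Y=np.meshgrid(xs,ys,indexing='ij')
    uv=w2p(c,np.stack([X,Y,np.full_like(X,z)],-1).reshape(-1,3)).reshape(H,W,2).astype(np.float32)
    return cv2.remap(im,uv[...,0],uv[...,1],cv2.INTER_CUBIC)
E
python3 - <<'E'
from h import *
im=cv2.imread("pics/top0.png");c=cam("top")
o=ortho(c,im,.35,.80,-.45,.50,.012,840);
for k in range(10):
    v=int((.5-(.5-.1*k))*840);cv2.line(o,(v,0),(v,6),(255,255,255),1)
print(o.shape);cv2.imwrite("pics/o0.png",o)
for n,p,z in [("micY",(173,181),.021),("micB",(370,226),.021),("pkB",(257,209),.024),("pkY",(313,214),.024),("crY",(230,165),.004),("crB",(288,161),.004),("byY",(345,171),.004),("byB",(147,233),.004),("bot",(432,208),0.0)]:
    print(n,p2w(c,p,z).round(3))
E
```

```text
(378, 798, 3)
micY [[0.601 0.272 0.021]]
micB [[ 0.444 -0.362  0.021]]
pkB [[ 0.504 -0.002  0.024]]
pkY [[ 0.485 -0.181  0.024]]
crY [[0.654 0.087 0.004]]
crB [[ 0.663 -0.104  0.004]]
byY [[ 0.627 -0.29   0.004]]
byB [[0.433 0.362 0.004]]
bot [[ 0.5   -0.573  0.   ]]
```

View pics/o0.png

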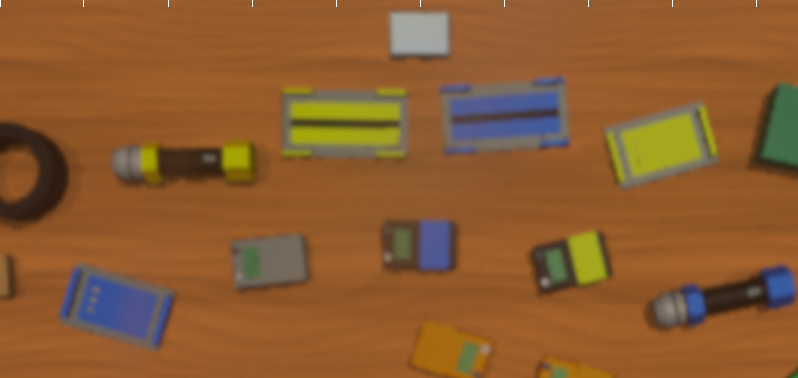

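```bash
cat >> h.py <<'E'
def go(x,y,z,ang,st=None,wrap=True):
    """ang: world direction (rad) of tool z (jaw axis) in xy, mod pi. prints travel in tool axes and twist"""
    st=st or ctrl.get_state();R=cv2.Rodrigues(st["tool_rot"])[0];p=st["position"]
    d=R.T@(np.array([x,y,z])-p)
    cur=np.arctan2(R[1,2],R[0,2]);da=ang-cur
    da=(da+np.pi/2)%np.pi-np.pi/2
    tw=-da  # tool x points down
    print("t",round(float(st["time"]),2),"travel",d.round(4),"twist",round(float(tw),3),"rows>=",int(np.ceil(max(np.linalg.norm(d)/.0625,abs(np.degrees(tw))/10.7))),"j7",st["joint_positions"][6].round(2),"jawang",round(float(np.degrees(cur)),1),"tilt",R[:,0].round(3))
def blobs(o,x1,y1,s,lo,hi,amin=30):
    hsv=cv2.cvtColor(o,cv2.COLOR_BGR2HSV);m=cv2.inRange(hsv,np.array(lo),np.array(hi))
    m=cv2.morphologyEx(m,cv2.MORPH_OPEN,np.ones((3,3)))
    for c in cv2.findContours(m,cv2.RETR_EXTERNAL,cv2.CHAIN_APPROX_NONE)[0]:
        a=cv2.contourArea(c)
        if a<amin: continue
        (u,v),(w,h),_=r=cv2.minAreaRect(c);b=cv2.boxPoints(r)
        e=b[1]-b[0];f=b[2]-b[1];L=e if np.hypot(*e)>np.hypot(*f) else f
        ang=np.degrees(np.arctan2(-L[0],-L[1]))%180 # world angle of long side
        print("x %.4f y %.4f size %.1fx%.1f mm long-ang %.1f area %.0f mm2"%(x1-v/s,y1-u/s,w/s*1e3,h/s*1e3,ang,a/s/s*1e6))
    return m
Y=((20,100,70),(35,255,255));B=((105,110,60),(128,255,255))
E
python3 - <<'E'
from h import *
im=cv2.imread("pics/top0.png");c=cam("top")
for z in (.004,.024):
    o=ortho(c,im,.35,.80,-.47,.50,z,2000)
    for k,col in (("Y",Y),("B",B)):
        print(k,z);blobs(o,.8,.5,2000,*col,amin=600)
o=ortho(c,im,.35,.80,-.47,.50,.021,2000)
go(.445,-.36,.2,np.radians(100))
go(.445,-.36,.2,np.radians(10))
E
```

```text
Y 0.004
x 0.3575 y -0.1663 size 14.0x23.5 mm long-ang 90.0 area 168 mm2
x 0.3740 y -0.0560 size 21.3x39.9 mm long-ang 164.4 area 750 mm2
x 0.4933 y -0.1998 size 62.8x43.3 mm long-ang 13.8 area 2552 mm2
x 0.5103 y 0.0220 size 38.5x21.0 mm long-ang 0.0 area 199 mm2
x 0.6183 y 0.0362 size 37.5x11.2 mm long-ang 88.5 area 366 mm2
x 0.6190 y 0.1480 size 38.1x10.9 mm long-ang 87.9 area 350 mm2
x 0.6077 y 0.3243 size 47.4x25.6 mm long-ang 1.6 area 1029 mm2
x 0.6100 y 0.2195 size 48.0x42.0 mm long-ang 0.0 area 1772 mm2
x 0.6141 y -0.2335 size 64.4x12.1 mm long-ang 15.8 area 679 mm2
x 0.6289 y -0.2882 size 59.1x88.5 mm long-ang 105.9 area 5052 mm2
x 0.6458 y -0.3439 size 64.7x12.6 mm long-ang 16.2 area 707 mm2
x 0.6542 y 0.0910 size 133.9x54.4 mm long-ang 88.7 area 7010 mm2
x 0.6921 y 0.0355 size 39.1x10.8 mm long-ang 88.5 area 372 mm2
x 0.6933 y 0.1467 size 9.5x37.5 mm long-ang 90.0 area 317 mm2
B 0.004
x 0.4192 y 0.3102 size 6.2x54.7 mm long-ang 162.8 area 279 mm2
x 0.4382 y -0.3299 size 38.7x19.3 mm long-ang 12.3 area 619 mm2
x 0.4350 y 0.3642 size 81.9x53.6 mm long-ang 73.3 area 3604 mm2
x
[... 1267 characters left out ...]
long-ang 162.9 area 270 mm2
x 0.4374 y -0.3261 size 38.3x19.1 mm long-ang 12.1 area 602 mm2
x 0.4343 y 0.3569 size 80.7x52.7 mm long-ang 73.1 area 3492 mm2
x 0.4499 y 0.4113 size 6.2x54.7 mm long-ang 163.6 area 267 mm2
x 0.4586 y -0.4251 size 39.6x30.0 mm long-ang 13.2 area 1056 mm2
x 0.5060 y -0.0185 size 48.0x27.0 mm long-ang 0.0 area 1010 mm2
x 0.6450 y -0.1135 size 18.0x101.6 mm long-ang 96.0 area 1367 mm2
x 0.6752 y -0.1020 size 17.5x119.2 mm long-ang 91.6 area 1429 mm2
t 0.1 travel [ 0.0218  0.3079 -0.1669] twist 0.148 rows>= 6 j7 -0.06 jawang -71.5 tilt [-0.001  0.002 -1.   ]
t 0.1 travel [ 0.0218  0.3079 -0.1669] twist -1.422 rows>= 8 j7 -0.06 jawang -71.5 tilt [-0.001  0.002 -1.   ]
```

```bash
python3 -c "
from h import *
go(.447,-.367,.22,np.radians(12))"; python3 -m pendant '[{"travel":[0,0.3,-0.172],"twist":-1.457},{"travel":[0,0.3,-0.172],"twist":-1.457},{"travel":[0,0.3,-0.172],"twist":-1.457},{"travel":[0,0.3,-0.172],"twist":-1.457},{"travel":[0,0.3,-0.172],"twist":-1.457},{"travel":[0,0.3,-0.172],"twist":-1.457},{"travel":[0,0.3,-0.172],"twist":-1.457},{"travel":[0,0.3,-0.172],"twist":-1.457},{"travel":[0,0.3,-0.172],"twist":-1.457},{"travel":[0,0.3,-0.172],"twist":-1.457}]' 1 20
cat > look.py <<'E'
import sys
from h import *
name,z,rx,ry=sys.argv[1],*map(float,sys.argv[2:5])
st=ctrl.get_state();im=ctrl.get_image("wrist")[:,:,::-1].copy();cv2.imwrite(f"pics/{name}.png",im)
np.save(f"pics/{name}.npy",np.r_[st["position"],st["tool_rot"]])
go(*st["position"],0)
c=cam("wrist",st);s=2000;h=.14
o=ortho(c,im,rx-h,rx+h,ry-h,ry+h,z,s);cv2.imwrite(f"pics/{name}_o.png",o)
for k,col in (("Y",Y),("B",B)):
    print(k);blobs(o,rx+h,ry+h,s,*col,amin=500)
E
python3 look.py w1 .021 .447 -.367
```

```text
t 0.1 travel [ 0.0018  0.3076 -0.1596] twist -1.457 rows>= 8 j7 -0.06 jawang -71.5 tilt [-0.001  0.002 -1.   ]
time: 1.35
position: [0.4357, -0.3577, 0.2216]
tool_rot: [-0.16, 1.565, 0.164]
ft_force: [0.1, -0.3, -0.1]
grip_width: 1.004
t 1.4 travel [ 0.0001  0.0001 -0.    ] twist 0.207 rows>= 2 j7 0.79 jawang 11.8 tilt [-0.001  0.002 -1.   ]
Y
B
x 0.4378 y -0.3254 size 47.5x22.6 mm long-ang 12.0 area 923 mm2
x 0.4592 y -0.4268 size 47.7x42.2 mm long-ang 11.3 area 1572 mm2
```

View pics/w1_o.png

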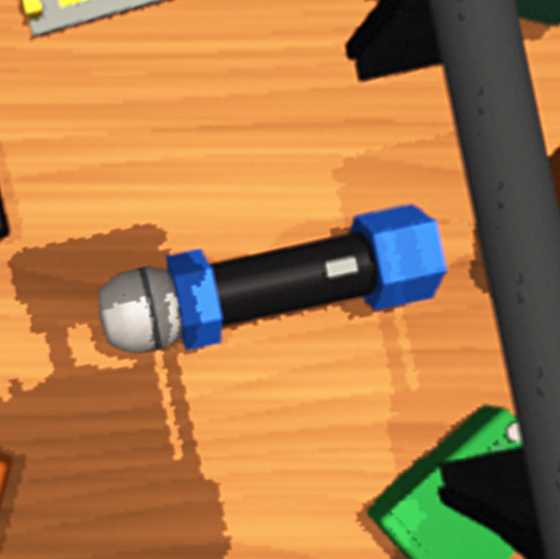

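View pics/w1.png

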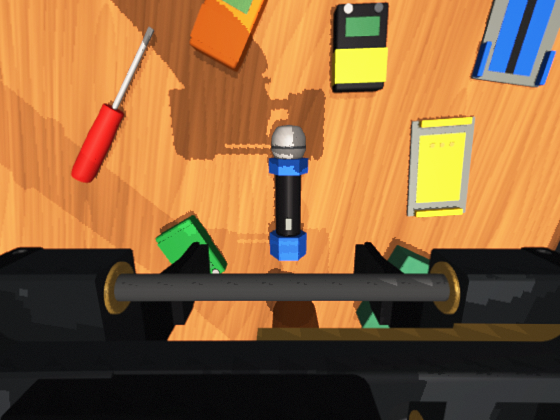

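```bash
python3 -c "
from h import *
go(.4456,-.358,.006,np.radians(11.7))"
```

```text
t 1.4 travel [ 0.2157 -0.0027  0.0097] twist 0.003 rows>= 4 j7 0.79 jawang 11.8 tilt [-0.001  0.002 -1.   ]
```

```bash
python3 -m pendant '[{"travel":[0.04,-0.003,0.01],"twist":0},{"travel":[0.1,-0.003,0.01],"twist":0},{"travel":[0.15,-0.003,0.01],"twist":0},{"travel":[0.19,-0.003,0.01],"twist":0},{"travel":[0.216,-0.003,0.01],"twist":0},{"travel":[0.216,-0.003,0.01],"twist":0},{"travel":[0.216,-0.003,0.01],"twist":0}]'
python3 -m pendant '[{"travel":[0,0,0],"twist":0},{"travel":[0,0,0],"twist":0},{"travel":[0,0,0],"twist":0},{"travel":[0,0,0],"twist":0},{"travel":[0,0,0],"twist":0}]' -1 25
```

```text
time: 2.28
position: [0.4464, -0.3586, 0.0067]
tool_rot: [-0.161, 1.565, 0.163]
ft_force: [0.1, 0.8, 0.1]
grip_width: 1.0
time: 2.9
position: [0.4464, -0.3586, 0.0067]
tool_rot: [-0.161, 1.565, 0.163]
ft_force: [0.1, -0.1, -0.1]
grip_width: 0.518
```

```bash
python3 -m pendant '[{"travel":[0,0,0],"twist":0},{"travel":[0,0,0],"twist":0},{"travel":[0,0,0],"twist":0}]'; python3 -c "
from h import *
go(.66,-.103,.16,np.radians(4))"
```

```text
time: 3.28
position: [0.4458, -0.3587, 0.0066]
tool_rot: [-0.16, 1.566, 0.163]
ft_force: [-2.8, -0.2, 2.5]
grip_width: 0.355
t 3.27 travel [-0.1533  0.2068  0.2618] twist 0.136 rows>= 6 j7 0.7 jawang 11.8 tilt [-0.001  0.001 -1.   ]
```

```bash
python3 -m pendant '[{"travel":[-0.02,0,0],"twist":0},{"travel":[-0.06,0,0],"twist":0},{"travel":[-0.12,0.03,0.04],"twist":0},{"travel":[-0.16,0.05,0.1],"twist":0.07},{"travel":[-0.18,0.06,0.15],"twist":0.136},{"travel":[-0.18,0.06,0.19],"twist":0.136},{"travel":[-0.18,0.06,0.19],"twist":0.136},{"travel":[-0.18,0.06,0.19],"twist":0.136}]'; python3 look.py w2 .012 .64 -.13
```

```text
time: 4.28
position: [0.6194, -0.2613, 0.1865]
tool_rot: [-0.054, 1.572, 0.056]
ft_force: [-0.3, -1.1, -2.2]
grip_width: 0.365
t 4.33 travel [-0.0001  0.0008  0.0007] twist 0.069 rows>= 1 j7 0.3 jawang 3.9 tilt [-0.002  0.001 -1.   ]
Y
x 0.5141 y -0.2529 size 7.9x33.7 mm long-ang 93.3 area 168 mm2
x 0.5163 y -0.0780 size 11.5x16.0 mm long-ang 90.0 area 144 mm2
x 0.5096 y -0.1944 size 27.2x37.0 mm long-ang 103.2 area 810 mm2
x 0.6753 y -0.2160 size 4.5x76.0 mm long-ang 90.0 area 257 mm2
x 0.6873 y -0.2238 size 91.8x13.6 mm long-ang 88.0 area 674 mm2
x 0.7030 y -0.2240 size 91.2x8.3 mm long-ang 88.5 area 588 mm2
x 0.7112 y -0.1803 size 9.2x178.5 mm long-ang 91.9 area 794 mm2
x 0.7243 y -0.2052 size 4.5x98.5 mm long-ang 90.0 area 304 mm2
x 0.7387 y -0.2048 size 7.2x94.7 mm long-ang 92.7 area 388 mm2
x 0.7548 y -0.1668 size 11.1x205.5 mm long-ang 91.0 area 748 mm2
x 0.7615 y -0.1662 size 90.5x4.4 mm long-ang 89.7 area 226 mm2
x 0.7782 y -0.1898 size 3.5x140.5 mm long-ang 90.0 area 305 mm2
x 0.7735 y -0.0956 size 87.1x11.4 mm long-ang 82.4 area 425 mm2
B
x 0.6520 y -0.1610 size 18.0x16.0 mm long-ang 0.0 area 244 mm2
x 0.6202 y -0.2575 size 109.5x24.0 mm long-ang 0.0 area 1661 mm2
```

View pics/w2.png

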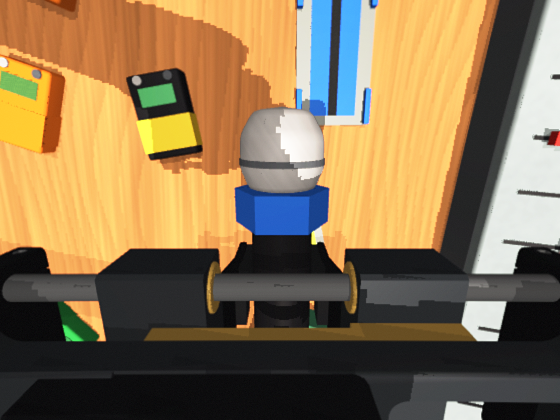

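View pics/w2_o.png

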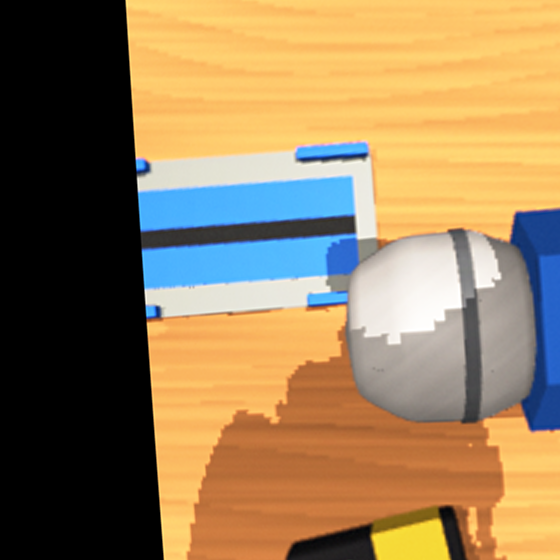

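```bash
python3 -c "
from h import *
go(.6632,-.1032,.0115,np.radians(4.4))"
```

```text
t 4.33 travel [0.175  0.1554 0.0557] twist -0.008 rows>= 4 j7 0.3 jawang 3.9 tilt [-0.002  0.001 -1.   ]
```

```bash
python3 -m pendant '[{"travel":[0,0.05,0.02],"twist":-0.008},{"travel":[0.02,0.1,0.045],"twist":-0.008},{"travel":[0.06,0.147,0.055],"twist":-0.008},{"travel":[0.1,0.155,0.0557],"twist":-0.008},{"travel":[0.135,0.1555,0.0557],"twist":-0.008},{"travel":[0.15,0.1555,0.0557],"twist":-0.008},{"travel":[0.15,0.1555,0.0557],"twist":-0.008},{"travel":[0.15,0.1555,0.0557],"twist":-0.008}]'; python3 -c "
from h import *
go(.6632,-.1032,.011,np.radians(4.4))"
```

```text
time: 5.32
position: [0.6644, -0.104, 0.0385]
tool_rot: [-0.059, 1.569, 0.06]
ft_force: [-0.2, 0.3, -1.5]
grip_width: 0.365
t 5.33 travel [ 0.0275  0.0009 -0.0011] twist -0.001 rows>= 1 j7 -0.0 jawang 4.3 tilt [ 0.001  0.    -1.   ]
```

```bash
python3 -m pendant '[{"travel":[0.01,0.001,-0.001],"twist":0},{"travel":[0.018,0.001,-0.001],"twist":0},{"travel":[0.023,0.001,-0.001],"twist":0},{"travel":[0.0255,0.001,-0.001],"twist":0},{"travel":[0.027,0.001,-0.001],"twist":0},{"travel":[0.0275,0.001,-0.001],"twist":0}]'
```

```text
time: 6.08
position: [0.6635, -0.103, 0.011]
tool_rot: [-0.059, 1.569, 0.06]
ft_force: [0.3, -0.3, -2.4]
grip_width: 0.359
```

```bash
python3 -m pendant '[{"travel":[0.0006,0,0],"twist":0},{"travel":[0.0012,0,0],"twist":0}]';python3 -m pendant '[{"travel":[0.0006,0,0],"twist":0},{"travel":[0.0012,0,0],"twist":0}]'
```

```text
time: 6.32
position: [0.6637, -0.103, 0.0107]
tool_rot: [-0.059, 1.569, 0.059]
ft_force: [-2.7, 0.3, 5.0]
grip_width: 0.358
time: 6.58
position: [0.6637, -0.103, 0.0106]
tool_rot: [-0.06, 1.569, 0.059]
ft_force: [-5.2, 0.3, 9.3]
grip_width: 0.358
```

```bash
python3 -m pendant '[{"travel":[0,0,0],"twist":0},{"travel":[0,0,0],"twist":0},{"travel":[0,0,0],"twist":0},{"travel":[0,0,0],"twist":0},{"travel":[-0.01,0,0],"twist":0},{"travel":[-0.07,0,0],"twist":0},{"travel":[-0.13,0,0],"twist":0},{"travel":[-0.19,0,0],"twist":0},{"travel":[-0.22,0,0],"twist":0},{"travel":[-0.22,0,0],"twist":0}]' 1; python3 look.py w3 .025 .66 -.05
```

```text
time: 7.82
position: [0.6653, -0.1027, 0.235]
tool_rot: [-0.061, 1.562, 0.058]
ft_force: [-0.7, 0.7, -0.4]
grip_width: 1.001
t 7.88 travel [-0.0027 -0.      0.0012] twist 0.076 rows>= 1 j7 0.05 jawang 4.3 tilt [ 0.004 -0.001 -1.   ]
Y
x 0.5248 y -0.1790 size 8.5x21.0 mm long-ang 90.0 area 131 mm2
x 0.6198 y 0.0310 size 6.5x36.0 mm long-ang 90.0 area 222 mm2
x 0.6420 y 0.0558 size 68.7x20.2 mm long-ang 89.2 area 1332 mm2
x 0.6694 y 0.0558 size 68.8x20.2 mm long-ang 89.1 area 1341 mm2
x 0.6910 y 0.0300 size 7.0x36.0 mm long-ang 90.0 area 227 mm2
B
x 0.5323 y -0.0192 size 23.5x35.5 mm long-ang 90.0 area 802 mm2
x 0.6250 y -0.0488 size 6.3x34.6 mm long-ang 95.0 area 180 mm2
x 0.6654 y -0.1139 size 48.8x153.4 mm long-ang 93.9 area 5593 mm2
x 0.6953 y -0.0435 size 5.7x34.2 mm long-ang 94.5 area 168 mm2
```

View pics/w3.png

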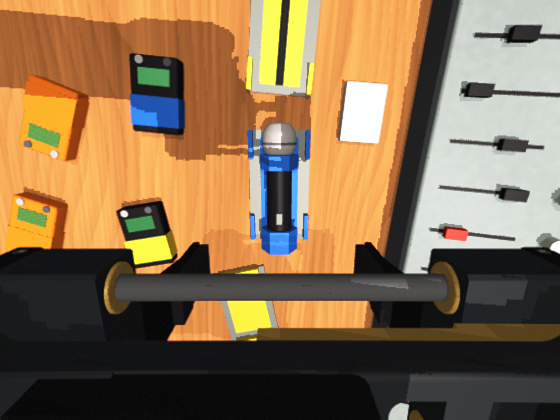

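View pics/w3_o.png

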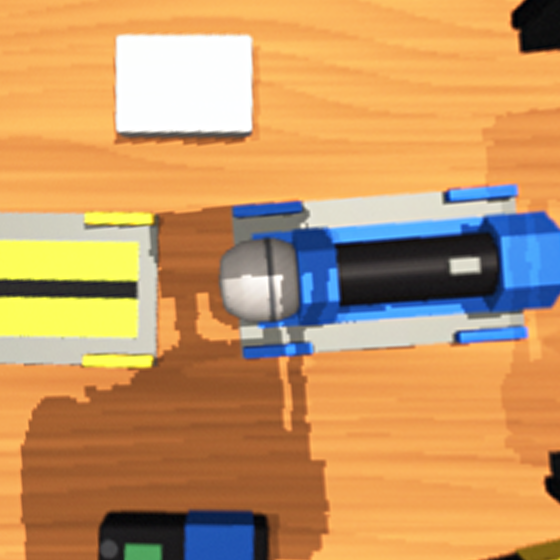

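Run:
```python
from h import *
v=np.load("pics/w3.npy");st=dict(position=v[:3],tool_rot=v[3:]);c=cam("wrist",st);im=cv2.imread("pics/w3.png")
s=2000
for z,x0,x1,y0,y1 in ((.012,.58,.74,-.19,.10),(.025,.58,.74,-.19,.10)):
    o=ortho(c,im,x0,x1,y0,y1,z,s);print(z)
    blobs(o,x1,y1,s,(105,110,40),(128,255,255),300);print()
    blobs(o,x1,y1,s,*Y,300)
    cv2.imwrite("pics/o3_%d.png"%(z*1e3),o)
```

```text
0.012
x 0.6239 y -0.0495 size 6.3x35.3 mm long-ang 94.1 area 190 mm2
x 0.6330 y -0.1620 size 6.0x32.0 mm long-ang 90.0 area 76 mm2
x 0.6653 y -0.1144 size 50.5x153.4 mm long-ang 94.0 area 5774 mm2
x 0.6966 y -0.0442 size 5.7x35.7 mm long-ang 94.3 area 179 mm2
x 0.7045 y -0.1543 size 6.4x36.9 mm long-ang 95.4 area 127 mm2

x 0.6185 y 0.0330 size 37.0x7.0 mm long-ang 90.0 area 236 mm2
x 0.6414 y 0.0618 size 76.7x21.0 mm long-ang 89.3 area 1550 mm2
x 0.6698 y 0.0615 size 77.2x21.0 mm long-ang 89.3 area 1556 mm2
x 0.6920 y 0.0320 size 37.0x7.0 mm long-ang 90.0 area 245 mm2
0.025
x 0.6250 y -0.0488 size 6.3x34.6 mm long-ang 95.0 area 180 mm2
x 0.6329 y -0.1555 size 5.9x35.2 mm long-ang 94.7 area 98 mm2
x 0.6654 y -0.1139 size 48.8x153.4 mm long-ang 93.9 area 5593 mm2
x 0.6953 y -0.0435 size 5.7x34.2 mm long-ang 94.5 area 168 mm2
x 0.7033 y -0.1503 size 6.2x35.8 mm long-ang 94.1 area 117 mm2

x 0.6198 y 0.0310 size 6.5x36.0 mm long-ang 90.0 area 222 mm2
x 0.6421 y 0.0608 size 78.7x20.2 mm long-ang 89.2 area 1527 mm2
x 0.6695 y 0.0608 size 78.8x20.2 mm long-ang 89.1 area 1535 mm2
x 0.6910 y 0.0300 size 7.0x36.0 mm long-ang 90.0 area 227 mm2
```

View pics/o3_12.png

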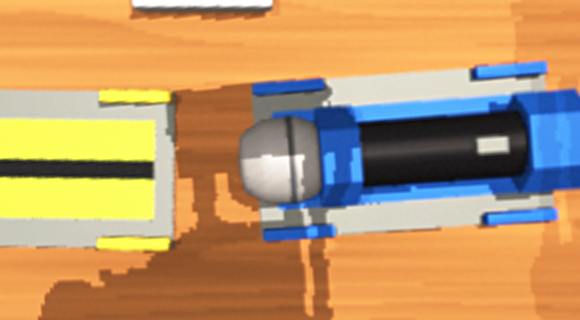

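View pics/o3_25.png

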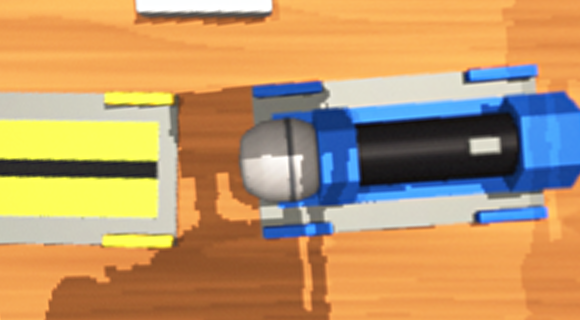

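```bash
python3 -m pendant '[{"travel":[0,0.06,0],"twist":0.04},{"travel":[0,0.1,-0.01],"twist":0.06},{"travel":[0,0.1,-0.01],"twist":0.06},{"travel":[0,0.1,-0.01],"twist":0.06}]'; python3 look.py w4 .012 .656 .12;python3 -c "
from h import *
go(.605,.26,.21,np.radians(1))"
```

```text
time: 8.38
position: [0.6459, -0.0049, 0.2307]
tool_rot: [-0.014, 1.569, 0.011]
ft_force: [0.6, -0.0, 0.2]
grip_width: 0.997
t 8.43 travel [ 0.0002  0.0009 -0.0003] twist 0.014 rows>= 1 j7 -0.15 jawang 0.8 tilt [ 0.002 -0.002 -1.   ]
Y
x 0.6185 y 0.0338 size 7.0x36.5 mm long-ang 90.0 area 215 mm2
x 0.6198 y 0.1452 size 6.5x36.5 mm long-ang 90.0 area 235 mm2
x 0.6091 y 0.2000 size 49.2x15.7 mm long-ang 1.1 area 656 mm2
x 0.6413 y 0.0890 size 127.3x21.1 mm long-ang 89.1 area 2548 mm2
x 0.6701 y 0.0887 size 127.5x21.0 mm long-ang 89.4 area 2552 mm2
x 0.6918 y 0.0333 size 7.5x36.5 mm long-ang 90.0 area 249 mm2
x 0.6933 y 0.1445 size 7.5x37.0 mm long-ang 90.0 area 254 mm2
B
x 0.5280 y -0.0107 size 23.0x17.5 mm long-ang 0.0 area 361 mm2
t 8.43 travel [ 0.0202  0.2664 -0.0376] twist -0.004 rows>= 5 j7 -0.15 jawang 0.8 tilt [ 0.002 -0.002 -1.   ]
```

View pics/w4_o.png

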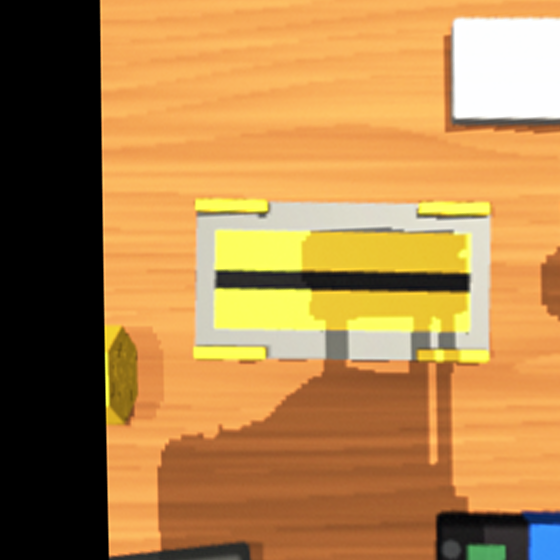

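View pics/w4.png

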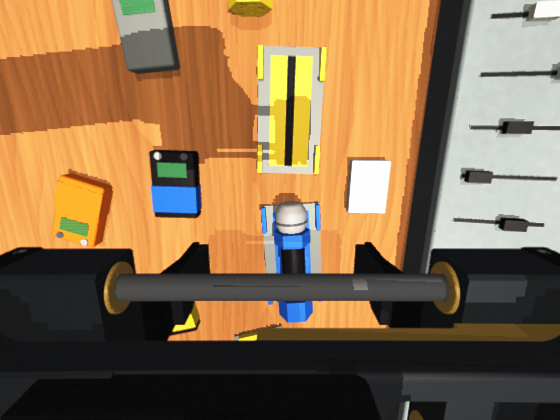

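```bash
python3 -m pendant '[{"travel":[0,0.06,-0.01],"twist":0},{"travel":[0,0.12,-0.02],"twist":0},{"travel":[0,0.18,-0.035],"twist":0},{"travel":[0,0.24,-0.038],"twist":0},{"travel":[0,0.255,-0.038],"twist":0},{"travel":[0,0.255,-0.038],"twist":0},{"travel":[0,0.255,-0.038],"twist":0}]'; python3 look.py w5 .021 .605 .29
```

```text
time: 9.3
position: [0.606, 0.2452, 0.2296]
tool_rot: [-0.011, 1.569, 0.004]
ft_force: [0.9, -0.6, -0.1]
grip_width: 0.999
t 9.35 travel [ 0.0002 -0.      0.0001] twist 0.009 rows>= 1 j7 -0.58 jawang 0.5 tilt [ 0.002 -0.004 -1.   ]
Y
x 0.6065 y 0.3117 size 48.0x20.5 mm long-ang 0.0 area 902 mm2
x 0.6096 y 0.2073 size 48.7x40.6 mm long-ang 1.5 area 1637 mm2
x 0.6408 y 0.1562 size 20.5x11.5 mm long-ang 0.0 area 222 mm2
x 0.6685 y 0.1557 size 20.0x10.5 mm long-ang 0.0 area 209 mm2
x 0.6913 y 0.1603 size 7.5x19.5 mm long-ang 90.0 area 131 mm2
B
x 0.4733 y 0.3690 size 15.5x56.0 mm long-ang 90.0 area 446 mm2
x 0.4757 y 0.4083 size 8.3x23.4 mm long-ang 163.6 area 166 mm2
```

View pics/w5_o.png

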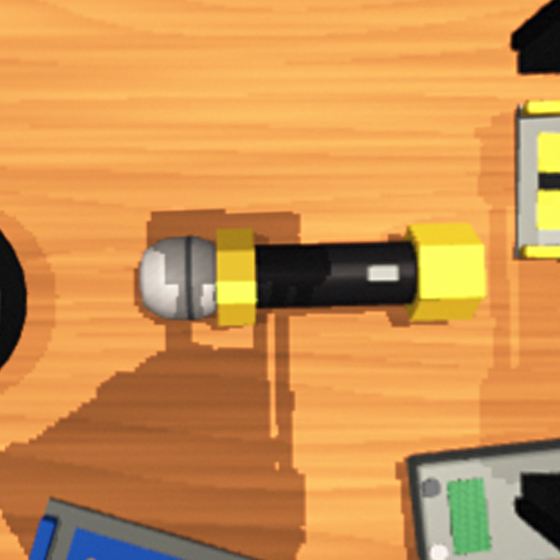

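View pics/w5.png

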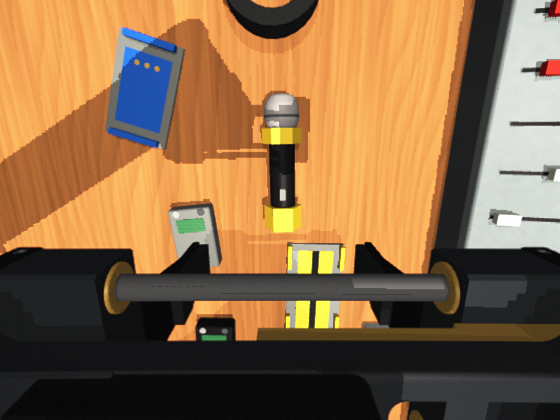

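```bash
python3 -c "
from h import *
go(.607,.277,.0065,np.radians(1.4))"
```

```text
t 9.35 travel [0.2232 0.0326 0.0009] twist -0.015 rows>= 4 j7 -0.58 jawang 0.5 tilt [ 0.002 -0.004 -1.   ]
```

```bash
python3 -m pendant '[{"travel":[0.03,0.03,0.001],"twist":-0.015},{"travel":[0.09,0.0326,0.001],"twist":-0.015},{"travel":[0.15,0.0326,0.001],"twist":-0.015},{"travel":[0.195,0.0326,0.001],"twist":-0.015},{"travel":[0.223,0.0326,0.001],"twist":-0.015},{"travel":[0.223,0.0326,0.001],"twist":-0.015},{"travel":[0.223,0.0326,0.001],"twist":-0.015}]'
python3 -m pendant '[{"travel":[0,0,0],"twist":0},{"travel":[0,0,0],"twist":0},{"travel":[0,0,0],"twist":0},{"travel":[0,0,0],"twist":0},{"travel":[0,0,0],"twist":0},{"travel":[0,0,0],"twist":0},{"travel":[0,0,0],"twist":0},{"travel":[0,0,0],"twist":0}]' -1 25
python3 -c "
from h import *
go(.6558,.0892,.04,np.radians(-.7))"
```

```text
time: 10.22
position: [0.6083, 0.2762, 0.008]
tool_rot: [-0.021, 1.568, 0.015]
ft_force: [0.7, 0.7, 0.8]
grip_width: 0.998
time: 11.22
position: [0.6078, 0.2763, 0.0079]
tool_rot: [-0.021, 1.568, 0.015]
ft_force: [-2.5, 0.1, 0.9]
grip_width: 0.36
t 11.22 travel [-0.0313 -0.1882  0.0438] twist 0.035 rows>= 4 j7 -0.71 jawang 1.3 tilt [ 0.002 -0.004 -1.   ]
```

```bash
python3 -m pendant '[{"travel":[-0.02,0,0],"twist":0},{"travel":[-0.07,0,0],"twist":0},{"travel":[-0.1,-0.04,0.01],"twist":0.02},{"travel":[-0.1,-0.1,0.03],"twist":0.035},{"travel":[-0.1,-0.15,0.044],"twist":0.035},{"travel":[-0.09,-0.18,0.044],"twist":0.035},{"travel":[-0.06,-0.188,0.044],"twist":0.035},{"travel":[-0.04,-0.188,0.044],"twist":0.035},{"travel":[-0.032,-0.188,0.044],"twist":0.035},{"travel":[-0.032,-0.188,0.044],"twist":0.035}]'
python3 -c "
from h import *
go(.6558,.0892,.0125,np.radians(-.7))"
```

```text
time: 12.48
position: [0.6557, 0.0909, 0.0407]
tool_rot: [0.006, 1.569, -0.011]
ft_force: [-0.3, 0.0, -2.5]
grip_width: 0.362
t 12.47 travel [ 0.0282 -0.0016  0.0001] twist 0.002 rows>= 1 j7 -0.41 jawang -0.6 tilt [ 0.002 -0.003 -1.   ]
```

```bash
python3 -m pendant '[{"travel":[0.012,-0.002,0],"twist":0.002},{"travel":[0.02,-0.002,0],"twist":0.002},{"travel":[0.025,-0.002,0],"twist":0.002},{"travel":[0.027,-0.002,0],"twist":0.002},{"travel":[0.0285,-0.002,0],"twist":0.002},{"travel":[0.0292,-0.002,0],"twist":0.002}]'
```

```text
time: 13.22
position: [0.6559, 0.0889, 0.0119]
tool_rot: [0.007, 1.569, -0.012]
ft_force: [-0.9, -0.4, 1.9]
grip_width: 0.363
```

Contact (force rose by about 4 N). A hair lower, then release.

```bash
python3 -m pendant '[{"travel":[0.0005,0,0],"twist":0},{"travel":[0.001,0,0],"twist":0}]'
python3 -m pendant '[{"travel":[0,0,0],"twist":0},{"travel":[0,0,0],"twist":0},{"travel":[0,0,0],"twist":0},{"travel":[0,0,0],"twist":0},{"travel":[-0.01,0,0],"twist":0},{"travel":[-0.07,0,0],"twist":0},{"travel":[-0.13,0,0],"twist":0},{"travel":[-0.19,0,0],"twist":0},{"travel":[-0.215,-0.02,-0.04],"twist":0},{"travel":[-0.215,-0.03,-0.06],"twist":0}]' 1; python3 look.py w6 .012 .63 .07
python3 -c "
from h import *
go(.505,-.04,.2,np.radians(0))"
```

```text
time: 13.48
position: [0.656, 0.0888, 0.0119]
tool_rot: [0.007, 1.568, -0.013]
ft_force: [-3.5, -1.5, 6.2]
grip_width: 0.364
time: 14.72
position: [0.5954, 0.0604, 0.2308]
tool_rot: [0.007, 1.563, -0.013]
ft_force: [0.9, -0.5, -0.5]
grip_width: 1.002
t 14.78 travel [-0.0014  0.0017  0.0024] twist -0.014 rows>= 1 j7 -0.28 jawang -0.8 tilt [ 0.004 -0.006 -1.   ]
Y
x 0.6180 y 0.0343 size 7.0x37.5 mm long-ang 90.0 area 237 mm2
x 0.6198 y 0.1455 size 6.5x36.0 mm long-ang 90.0 area 223 mm2
x 0.6567 y 0.0749 size 158.8x54.8 mm long-ang 89.5 area 7016 mm2
x 0.6917 y 0.0333 size 8.5x37.5 mm long-ang 90.0 area 276 mm2
x 0.6933 y 0.1448 size 8.5x36.5 mm long-ang 90.0 area 279 mm2
B
x 0.5143 y -0.0237 size 47.5x39.5 mm long-ang 0.0 area 1641 mm2
x 0.6385 y -0.0502 size 7.7x28.8 mm long-ang 95.7 area 167 mm2
x 0.6968 y -0.0422 size 8.0x38.8 mm long-ang 93.2 area 148 mm2
t 14.78 travel [ 0.0297 -0.0997 -0.0867] twist -0.014 rows>= 3 j7 -0.28 jawang -0.8 tilt [ 0.004 -0.006 -1.   ]
```

View pics/w6.png

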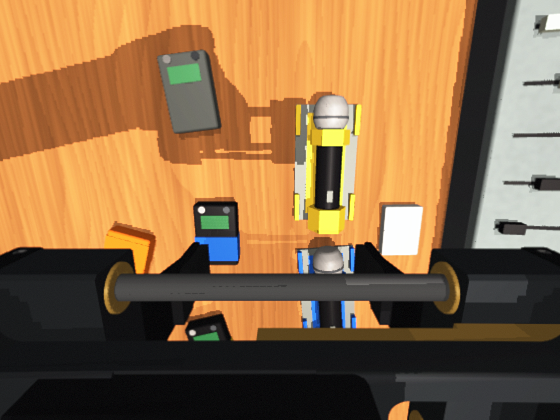

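View pics/w6_o.png

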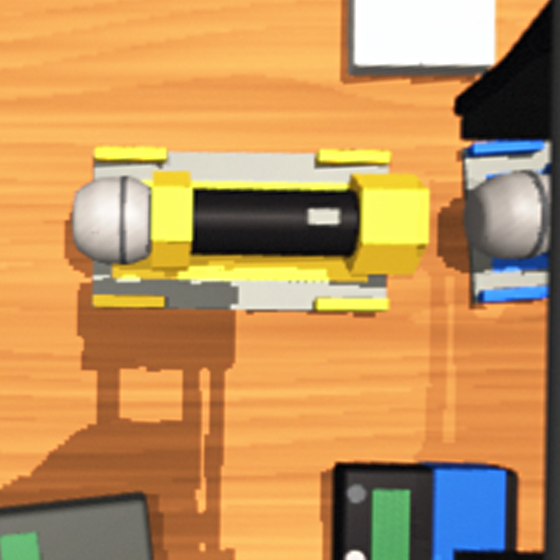

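Run:
```python
from h import *
out=[]
for n in ("w4","w6"):
    v=np.load(f"pics/{n}.npy");st=dict(position=v[:3],tool_rot=v[3:]);c=cam("wrist",st);im=cv2.imread(f"pics/{n}.png")
    out.append(ortho(c,im,.44,.58,-.08,.06,.024,2800))
cv2.imwrite("pics/pb.png",np.hstack(out))
```

View pics/pb.png

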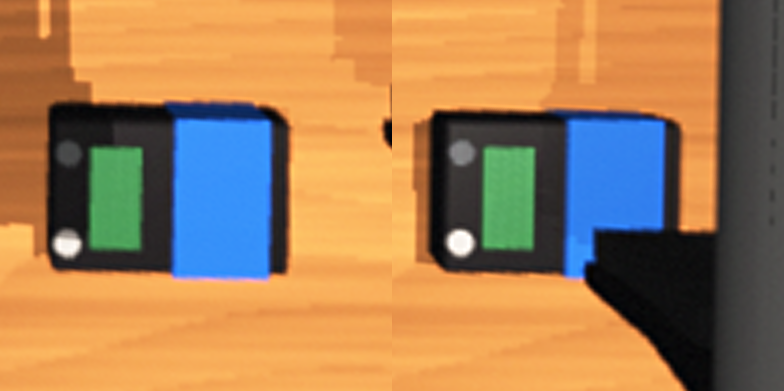

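Run:
```python
from h import *
n="w5"
v=np.load(f"pics/{n}.npy");st=dict(position=v[:3],tool_rot=v[3:]);c=cam("wrist",st);im=cv2.imread(f"pics/{n}.png")
for z in (.012,.004):
    o=ortho(c,im,.34,.52,.27,.45,z,3000)
    print(z);blobs(o,.52,.45,3000,(105,110,40),(128,255,255),600)
    cv2.imwrite("pics/bb%d.png"%(z*1e3),o)
go(.5095,-.0005,.004,np.radians(-1))
```

```text
0.012
x 0.4216 y 0.3081 size 8.9x62.0 mm long-ang 163.2 area 494 mm2
x 0.4399 y 0.3614 size 84.7x55.5 mm long-ang 73.3 area 4607 mm2
x 0.4543 y 0.4160 size 8.6x62.3 mm long-ang 163.1 area 482 mm2
0.004
x 0.4177 y 0.3079 size 9.0x63.3 mm long-ang 163.2 area 516 mm2
x 0.4363 y 0.3623 size 86.5x56.6 mm long-ang 73.3 area 4804 mm2
x 0.4511 y 0.4180 size 8.8x63.5 mm long-ang 163.2 area 503 mm2
t 14.78 travel [ 0.2255 -0.0589 -0.0836] twist 0.004 rows>= 4 j7 -0.28 jawang -0.8 tilt [ 0.004 -0.006 -1.   ]
```

View pics/bb12.png

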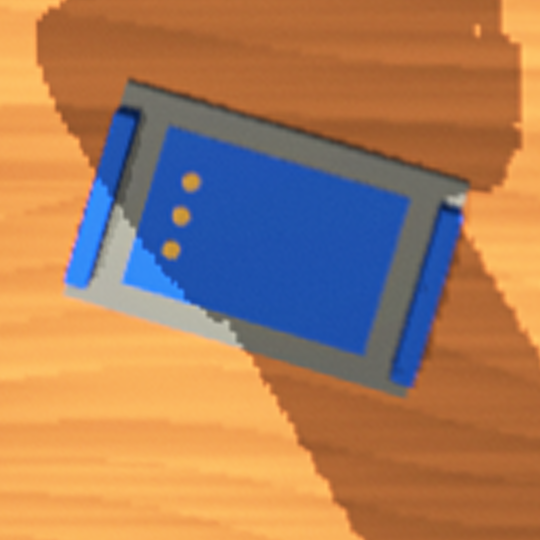

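```bash
python3 -m pendant '[{"travel":[0.01,-0.04,-0.045],"twist":0.004},{"travel":[0.05,-0.059,-0.0836],"twist":0.004},{"travel":[0.11,-0.059,-0.0836],"twist":0.004},{"travel":[0.16,-0.059,-0.0836],"twist":0.004},{"travel":[0.2,-0.059,-0.0836],"twist":0.004},{"travel":[0.225,-0.059,-0.0836],"twist":0.004},{"travel":[0.225,-0.059,-0.0836],"twist":0.004},{"travel":[0.225,-0.059,-0.0836],"twist":0.004}]'
python3 -m pendant '[{"travel":[0,0,0],"twist":0},{"travel":[0,0,0],"twist":0},{"travel":[0,0,0],"twist":0},{"travel":[0,0,0],"twist":0},{"travel":[0,0,0],"twist":0},{"travel":[0,0,0],"twist":0}]' -1 20
python3 -c "
from h import *
go(.437,.362,.04,np.radians(-16.8))"
```

```text
time: 15.78
position: [0.5103, -0.0003, 0.0056]
tool_rot: [0.009, 1.565, -0.018]
ft_force: [-0.5, -0.6, 0.6]
grip_width: 1.0
time: 16.52
position: [0.51, -0.0004, 0.0057]
tool_rot: [0.009, 1.566, -0.019]
ft_force: [-2.4, -0.2, 4.9]
grip_width: 0.636
t 16.52 travel [-0.0369  0.3608 -0.0791] twist 0.276 rows>= 6 j7 -0.25 jawang -1.0 tilt [ 0.005 -0.006 -1.   ]
```

```bash
python3 -m pendant '[{"travel":[-0.03,0,0],"twist":0},{"travel":[-0.08,0.02,0],"twist":0},{"travel":[-0.11,0.07,-0.01],"twist":0.05},{"travel":[-0.11,0.13,-0.03],"twist":0.1},{"travel":[-0.11,0.19,-0.045],"twist":0.15},{"travel":[-0.11,0.25,-0.06],"twist":0.2},{"travel":[-0.11,0.31,-0.07],"twist":0.276},{"travel":[-0.11,0.35,-0.079],"twist":0.276},{"travel":[-0.1,0.361,-0.079],"twist":0.276},{"travel":[-0.08,0.361,-0.079],"twist":0.276}]'
python3 -m pendant '[{"travel":[0,0,0],"twist":0},{"travel":[0,0,0],"twist":0}]'
python3 -c "
from h import *
go(.437,.362,.0095,np.radians(-16.8))"
```

```text
time: 17.77
position: [0.4373, 0.3629, 0.0823]
tool_rot: [0.225, 1.552, -0.233]
ft_force: [1.9, -0.1, -1.4]
grip_width: 0.641
time: 18.02
position: [0.438, 0.3612, 0.0818]
tool_rot: [0.226, 1.552, -0.236]
ft_force: [-0.0, -1.1, -1.6]
grip_width: 0.643
t 18.02 travel [ 0.0722  0.0009 -0.0017] twist -0.002 rows>= 2 j7 -1.26 jawang -16.9 tilt [ 0.005 -0.007 -1.   ]
```

```bash
python3 -m pendant '[{"travel":[0.03,0.001,-0.001],"twist":-0.002},{"travel":[0.05,0.001,-0.001],"twist":-0.002},{"travel":[0.06,0.001,-0.001],"twist":-0.002},{"travel":[0.066,0.001,-0.001],"twist":-0.002},{"travel":[0.069,0.001,-0.001],"twist":-0.002},{"travel":[0.071,0.001,-0.001],"twist":-0.002},{"travel":[0.072,0.001,-0.001],"twist":-0.002}]'
```

```text
time: 18.9
position: [0.4379, 0.3621, 0.01]
tool_rot: [0.225, 1.552, -0.234]
ft_force: [-0.3, -0.9, -2.1]
grip_width: 0.643
```

```bash
python3 -m pendant '[{"travel":[0.0005,0,-0.001],"twist":0},{"travel":[0.001,0,-0.001],"twist":0},{"travel":[0.001,0,-0.001],"twist":0}]';python3 -m pendant '[{"travel":[0.0005,0,0],"twist":0},{"travel":[0.001,0,0],"twist":0}]'
```

```text
time: 19.27
position: [0.4374, 0.3625, 0.0099]
tool_rot: [0.225, 1.551, -0.234]
ft_force: [-0.6, -1.4, 5.7]
grip_width: 0.641
time: 19.52
position: [0.4374, 0.3626, 0.0098]
tool_rot: [0.225, 1.551, -0.235]
ft_force: [-3.5, -3.5, 12.8]
grip_width: 0.645
```

```bash
python3 -m pendant '[{"travel":[0,0,0],"twist":0},{"travel":[0,0,0],"twist":0},{"travel":[0,0,0],"twist":0},{"travel":[0,0,0],"twist":0},{"travel":[-0.01,0,0],"twist":0},{"travel":[-0.07,0,0],"twist":0},{"travel":[-0.13,0,0],"twist":0},{"travel":[-0.19,-0.02,0],"twist":0},{"travel":[-0.215,-0.04,0],"twist":0},{"travel":[-0.215,-0.04,0],"twist":0}]' 1; python3 look.py w7 .012 .437 .362
```

```text
time: 20.78
position: [0.4256, 0.3258, 0.228]
tool_rot: [0.227, 1.545, -0.235]
ft_force: [0.6, 0.6, -0.1]
grip_width: 0.999
t 20.82 travel [-0.0019  0.0002  0.0007] twist -0.294 rows>= 2 j7 -1.09 jawang -16.8 tilt [ 0.01  -0.007 -1.   ]
Y
B
x 0.4201 y 0.3090 size 9.1x59.8 mm long-ang 163.3 area 461 mm2
x 0.4324 y 0.3424 size 38.0x59.7 mm long-ang 163.2 area 2152 mm2
x 0.4528 y 0.4167 size 8.6x60.1 mm long-ang 163.2 area 454 mm2
```

View pics/w7_o.png

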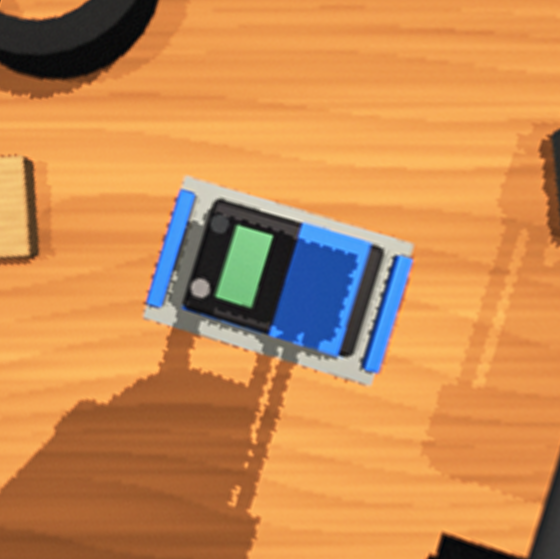

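Run:
```python
from h import *
n="w7"
v=np.load(f"pics/{n}.npy");st=dict(position=v[:3],tool_rot=v[3:]);c=cam("wrist",st);im=cv2.imread(f"pics/{n}.png")
out=[]
for z in (.012,.028):
    o=ortho(c,im,.37,.50,.295,.425,z,3000)
    # rotate so bay y axis vertical
    M=cv2.getRotationMatrix2D((195,195),0,1);out.append(o)
cv2.imwrite("pics/bb7.png",np.hstack(out))
go(.49,-.23,.21,np.radians(14))
```

```text
t 20.82 travel [ 0.0207 -0.513   0.2232] twist -0.538 rows>= 9 j7 -1.09 jawang -16.8 tilt [ 0.01  -0.007 -1.   ]
```

View pics/bb7.png

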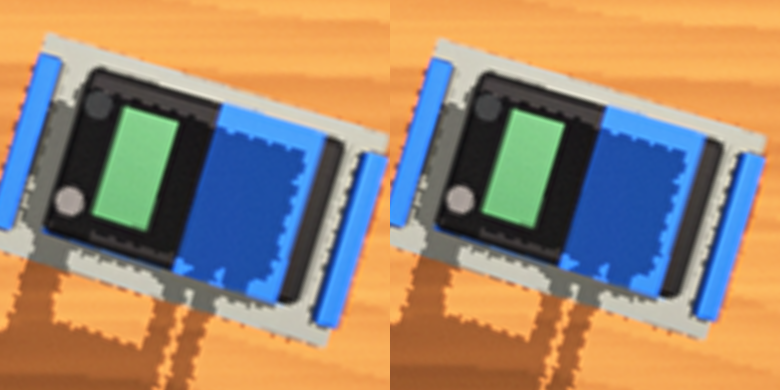

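```bash
python3 -m pendant '[{"travel":[0,-0.06,0.025],"twist":-0.06},{"travel":[0,-0.12,0.05],"twist":-0.12},{"travel":[0,-0.18,0.075],"twist":-0.18},{"travel":[0.01,-0.235,0.1],"twist":-0.24},{"travel":[0.01,-0.29,0.125],"twist":-0.3},{"travel":[0.015,-0.345,0.15],"twist":-0.36},{"travel":[0.02,-0.4,0.175],"twist":-0.42},{"travel":[0.02,-0.455,0.2],"twist":-0.48},{"travel":[0.02,-0.505,0.22],"twist":-0.538},{"travel":[0.02,-0.505,0.22],"twist":-0.538}]'; python3 -m pendant '[{"travel":[0,0,0],"twist":0}]'; python3 look.py w8 .024 .49 -.18
```

```text
time: 22.08
position: [0.4879, -0.2259, 0.208]
tool_rot: [-0.192, 1.558, 0.18]
ft_force: [0.5, 1.6, -0.1]
grip_width: 1.004
time: 22.2
position: [0.488, -0.2244, 0.2064]
tool_rot: [-0.19, 1.56, 0.183]
ft_force: [-0.1, 0.7, -0.5]
grip_width: 1.0
t 22.25 travel [-0.0002  0.0004  0.0005] twist 0.238 rows>= 2 j7 0.59 jawang 13.6 tilt [ 0.003 -0.005 -1.   ]
Y
x 0.4931 y -0.1993 size 58.6x35.8 mm long-ang 13.2 area 2007 mm2
x 0.6150 y -0.2720 size 47.6x59.0 mm long-ang 105.6 area 1103 mm2
x 0.6053 y -0.2318 size 53.9x10.8 mm long-ang 15.3 area 505 mm2
B
x 0.6167 y -0.0556 size 8.5x31.8 mm long-ang 94.0 area 244 mm2
x 0.6242 y -0.1610 size 9.0x34.3 mm long-ang 94.2 area 280 mm2
```

View pics/w8.png

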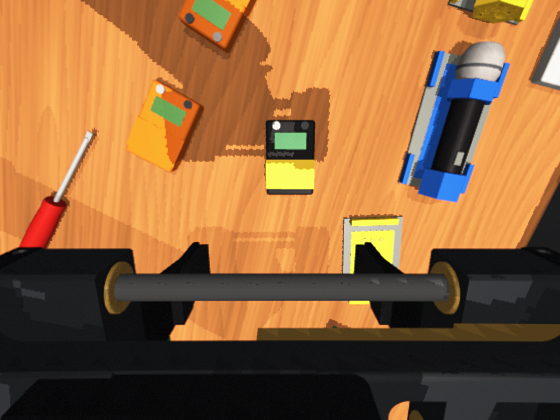

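View pics/w8_o.png

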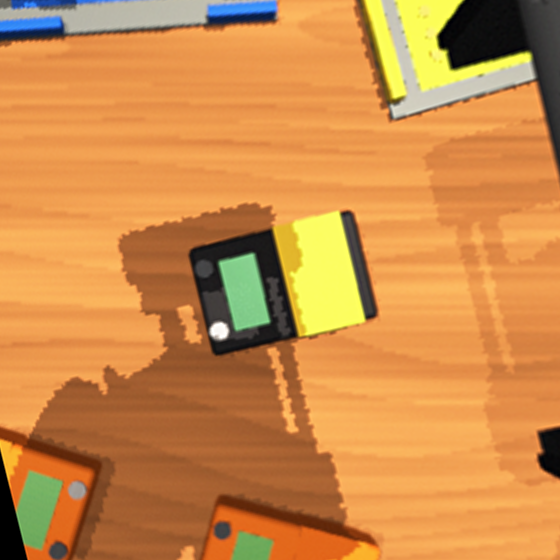

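Run:
```python
from h import *
n="w1"
v=np.load(f"pics/{n}.npy");st=dict(position=v[:3],tool_rot=v[3:]);c=cam("wrist",st);im=cv2.imread(f"pics/{n}.png")
for z in (.012,.004):
    o=ortho(c,im,.54,.72,-.38,-.20,z,3000)
    print(z);blobs(o,.72,-.20,3000,*Y,600)
    cv2.imwrite("pics/by%d.png"%(z*1e3),o)
go(.4889,-.1817,.005,np.radians(13.1))
```

```text
0.012
x 0.6124 y -0.2354 size 63.4x9.3 mm long-ang 15.4 area 532 mm2
x 0.6255 y -0.2897 size 56.0x85.5 mm long-ang 105.8 area 4686 mm2
x 0.6436 y -0.3440 size 63.6x11.2 mm long-ang 15.6 area 634 mm2
0.004
x 0.6165 y -0.2343 size 64.9x9.5 mm long-ang 15.5 area 556 mm2
x 0.6299 y -0.2898 size 57.3x87.4 mm long-ang 105.8 area 4892 mm2
x 0.6483 y -0.3453 size 65.1x11.5 mm long-ang 15.6 area 663 mm2
t 22.25 travel [0.201  0.0428 0.0111] twist 0.009 rows>= 4 j7 0.59 jawang 13.6 tilt [ 0.003 -0.005 -1.   ]
```

View pics/by12.png

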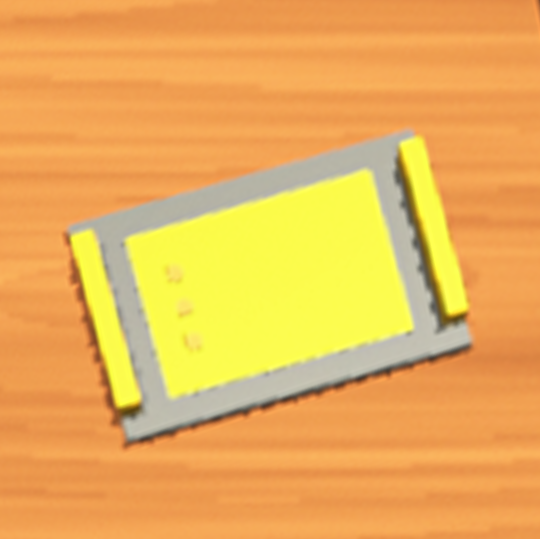

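```bash
python3 -m pendant '[{"travel":[0.03,0.043,0.011],"twist":0.009},{"travel":[0.09,0.043,0.011],"twist":0.009},{"travel":[0.14,0.043,0.011],"twist":0.009},{"travel":[0.18,0.043,0.011],"twist":0.009},{"travel":[0.201,0.043,0.011],"twist":0.009},{"travel":[0.201,0.043,0.011],"twist":0.009},{"travel":[0.201,0.043,0.011],"twist":0.009}]'
python3 -m pendant '[{"travel":[0,0,0],"twist":0},{"travel":[0,0,0],"twist":0},{"travel":[0,0,0],"twist":0},{"travel":[0,0,0],"twist":0},{"travel":[0,0,0],"twist":0},{"travel":[0,0,0],"twist":0}]' -1 20
python3 -c "
from h import *
go(.629,-.2895,.04,np.radians(15.7))"
```

```text
time: 23.12
position: [0.4894, -0.1808, 0.0058]
tool_rot: [-0.185, 1.56, 0.176]
ft_force: [-1.3, -0.6, -0.5]
grip_width: 1.005
time: 23.88
position: [0.4892, -0.1809, 0.006]
tool_rot: [-0.185, 1.56, 0.176]
ft_force: [-2.2, 0.2, 3.7]
grip_width: 0.642
t 23.88 travel [-0.0329 -0.1378  0.1115] twist -0.044 rows>= 3 j7 0.43 jawang 13.2 tilt [ 0.003 -0.005 -1.   ]
```

```bash
python3 -m pendant '[{"travel":[-0.03,0,0],"twist":0},{"travel":[-0.08,-0.01,0.01],"twist":0},{"travel":[-0.1,-0.06,0.05],"twist":-0.02},{"travel":[-0.1,-0.11,0.09],"twist":-0.044},{"travel":[-0.09,-0.135,0.111],"twist":-0.044},{"travel":[-0.07,-0.137,0.111],"twist":-0.044},{"travel":[-0.05,-0.137,0.111],"twist":-0.044},{"travel":[-0.045,-0.137,0.111],"twist":-0.044},{"travel":[-0.045,-0.137,0.111],"twist":-0.044}]'
python3 -c "
from h import *
go(.629,-.289,.010,np.radians(15.7))"
```

```text
time: 25.0
position: [0.6276, -0.2879, 0.0517]
tool_rot: [-0.22, 1.558, 0.212]
ft_force: [0.2, 0.8, -1.2]
grip_width: 0.642
t 25.0 travel [ 0.0417 -0.0012  0.001 ] twist 0.001 rows>= 1 j7 0.56 jawang 15.7 tilt [ 0.002 -0.005 -1.   ]
```

```bash
python3 -m pendant '[{"travel":[0.015,-0.001,0.001],"twist":0},{"travel":[0.027,-0.001,0.001],"twist":0},{"travel":[0.034,-0.001,0.001],"twist":0},{"travel":[0.038,-0.001,0.001],"twist":0},{"travel":[0.04,-0.001,0.001],"twist":0},{"travel":[0.0415,-0.001,0.001],"twist":0},{"travel":[0.042,-0.001,0.001],"twist":0}]'; python3 -m pendant '[{"travel":[0.0005,0,0],"twist":0},{"travel":[0.001,0,0],"twist":0}]'
```

```text
time: 25.88
position: [0.6292, -0.2889, 0.0101]
tool_rot: [-0.22, 1.558, 0.211]
ft_force: [-0.9, -0.4, 0.1]
grip_width: 0.641
time: 26.12
position: [0.6292, -0.2889, 0.0101]
tool_rot: [-0.22, 1.558, 0.211]
ft_force: [-3.2, 1.7, 6.1]
grip_width: 0.646
```

```bash
python3 -m pendant '[{"travel":[0,0,0],"twist":0},{"travel":[0,0,0],"twist":0},{"travel":[0,0,0],"twist":0},{"travel":[0,0,0],"twist":0},{"travel":[-0.01,0,0],"twist":0},{"travel":[-0.07,0,0],"twist":0},{"travel":[-0.13,0,0],"twist":0},{"travel":[-0.19,-0.02,0],"twist":0},{"travel":[-0.215,-0.04,0],"twist":0},{"travel":[-0.215,-0.04,0],"twist":0}]' 1; python3 look.py w9 .012 .629 -.289
python3 - <<'E'
from h import *
n="w9"
v=np.load(f"pics/{n}.npy");st=dict(position=v[:3],tool_rot=v[3:]);c=cam("wrist",st);im=cv2.imread(f"pics/{n}.png")
cv2.imwrite("pics/by9.png",np.hstack([ortho(c,im,.564,.694,-.354,-.224,z,3000) for z in (.012,.028)]))
E
```

```text
time: 27.38
position: [0.6404, -0.3289, 0.229]
tool_rot: [-0.221, 1.554, 0.206]
ft_force: [-0.3, -0.3, -0.5]
grip_width: 0.995
t 27.43 travel [-0.0027 -0.0022  0.0002] twist 0.274 rows>= 2 j7 0.63 jawang 15.7 tilt [ 0.004 -0.006 -1.   ]
Y
x 0.6144 y -0.2350 size 60.3x9.2 mm long-ang 15.5 area 486 mm2
x 0.6353 y -0.3089 size 59.8x38.3 mm long-ang 15.8 area 2194 mm2
x 0.6447 y -0.3441 size 60.4x10.8 mm long-ang 16.2 area 592 mm2
B
x 0.6317 y -0.1645 size 6.2x31.4 mm long-ang 94.1 area 172 mm2
x 0.6695 y -0.1667 size 54.0x35.5 mm long-ang 0.0 area 1727 mm2
x 0.7048 y -0.1617 size 6.6x25.8 mm long-ang 93.8 area 152 mm2
```

View pics/by9.png

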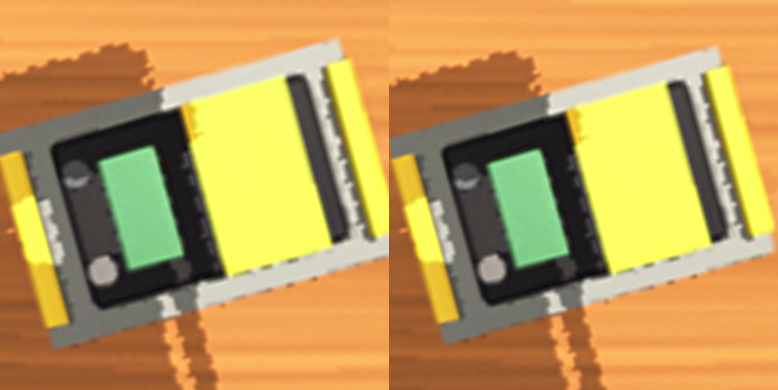

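Run:
```python
from h import *
a=ctrl.get_image("top")[:,:,::-1];b=ctrl.get_image("scene")[:,:,::-1]
cv2.imwrite("pics/fin.png",np.vstack([cv2.resize(a[100:310,80:480],(800,420))]));cv2.imwrite("pics/fin2.png",b)
```

```text
(no output)
```

View pics/fin.png

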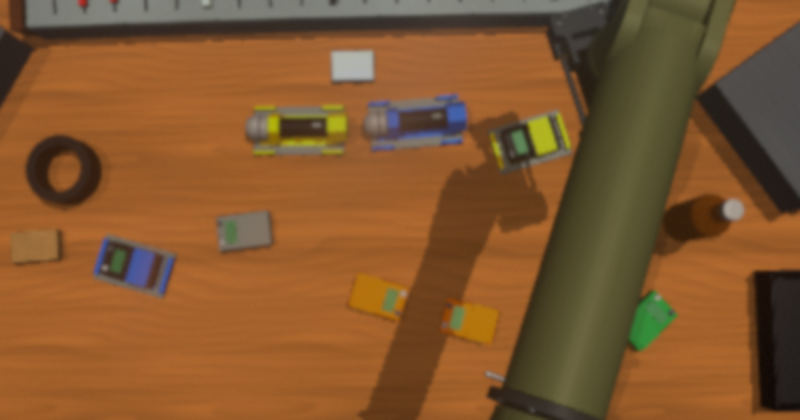

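View pics/fin2.png

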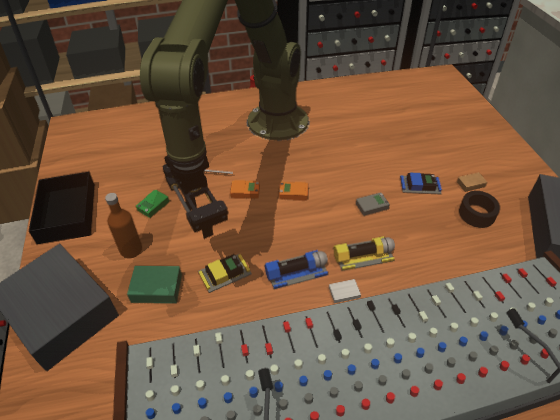

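```bash
python3 -c "
from bench import ctrl
print(ctrl.close_job())"
```

```text
the job is handed in; nothing more can be done
None
```

I laid both microphones in the long cradles of their own colour. Then I put both banded packs, window up, in their matching short bays. Each one was lowered until the wrist force showed contact before I opened the gripper. The job was handed in at about 27.5 s, with the gripper open and about 0.23 m up.

**Placement checks:** From the wrist camera, against the rails and lips:

| Item | Off centre |
|---|---|
| Blue microphone | about 1.5 mm |
| Yellow microphone | under 1 mm along its length |
| Blue pack | about 2 mm |
| Yellow pack | under 1 mm |

All four look straight in the pictures, and nothing seen was lying on a rail or lip.

**Things left alone:** In the last top and scene pictures the grey pack, the bottle and the look-alikes are where they were at the start. That is by eye, not measured.

**Disagreements:** The top and wrist cameras differed by 1–2 mm on where the cradles are, which is within the calibration, and I went by the wrist camera. No check failed.

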